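# Slide the tall battery crate home into its charging dock

### The job

Push the tall battery crate along the bench into the charging dock until it is fully home against the dock's end block, then press the start button on the dock once it is home. The crate is heavy and narrow for its height: push it low, near its base, so that it slides upright and never tips, and do not lift it or carry it by its handle. Leave everything else on the bench where it is.

Things in the scene. Friction and masses are not known exactly. Their poses are not given: they have to be found in the camera images.
- crate: loose upright battery crate, grey case, black skid and lid, 100 mm (x) by 130 mm (y) by 180 mm tall, steel handle on top up to 211 mm; about 0.9 kg, rubber-shod, takes 5 to 12 N to slide. Origin: on its underside, below the middle of the case. +x points out of its front, a 130 mm wide face with two brass pads that enters the dock first; at the start it points along the dock's x within 0.35 rad
- crate_rear (a point): middle, on the bench, of the rear face of the crate's skid (crate x = -105 mm), an upright face 130 mm wide and 40 mm tall, to push on. The skid reaches 55 mm out behind the case (its top there is 42 mm high) and ends flush with the case in front. Same axes as the crate
- dock: charging dock fixed to the bench. Origin: the point on the bench where the centre of a fully home crate stands; +x is the direction in which the crate goes in, z up. A grey end block, x = 50 to 155 mm, y = -75 to 75 mm, 45 mm tall (49 mm at raised details), stops the crate with its face at x = 50 mm. No floor plate: the crate slides on the bench
- dock_mouth (a point): middle of the dock's mouth on the bench, at dock x = -65 mm, same axes as the dock. Two guide rails, 30 mm tall, run from dock x = 65 back to -20 mm, inner faces at y = -71 and 71 mm (6 mm clearance each side of the crate), then flare outward to inner faces at about y = -94 and 94 mm at the mouth
- start (a joint): travel of the start button, m: 0 up, 0.006 fully down; a spring returns it; fully down takes 5 N; it counts as pressed from 0.004
- start_top (a point): centre of the top of the start button, a round steel cap 30 mm wide in a black housing on top of the dock's end block, at dock x = 125 mm, y = 0; it is pressed straight down
- cell: bystander: upright black dry cell, 26 mm wide, 49 mm tall, beside the dock's end block; origin under its centre
- oil_bottle: bystander: small upright oil bottle with a spout, 38 mm wide, 115 mm tall, to the robot's right; origin under its centre
- parts_tin: bystander: low round white tin, 64 mm wide, 20 mm tall; origin under its centre
- tape_roll: bystander: roll of tape lying flat, 100 mm wide, 25 mm tall; origin under its centre
- hex_key: bystander: black hex key lying flat, 34 x 94 x 8 mm; origin under its centre
- screwdriver: bystander: screwdriver lying flat, 29 x 200 x 25 mm; origin under its centre
- micrometer: bystander: micrometer lying flat, 48 x 143 x 15 mm; origin under its centre
There are look-alikes about, which are no part of the job. What is shaped like the crate but brown or red is not meant.

How it is judged:
On the way, in this order (a step that is already met when the one before it is completed fails the run):
1. the crate stands upright and fully home in the dock (x of crate in the frame of dock between -0.006 and 0.006 m and y of crate in the frame of dock between -0.014 and 0.014 m and angle between the x axis of crate and the x axis of dock, either way round below 0.1 rad and angle between crate's own z axis and vertical below 0.05 rad), for 0.1 s.
2. the start button is pressed down while the crate is home (all of step 1 and value of joint start above 0.004 m), for 0.05 s.
At the end, for the whole second after the job is handed in: The crate stands upright (within 0.05 rad) and at rest in the dock: within 6 mm of the home position along the dock's x, 14 mm across it and 0.1 rad of square; the button has been pressed (4 mm or more) after that and has come up again (all of step 1 and linear speed of crate below 0.01 m/s and value of joint start below 0.002 m); the robot touches nothing.
It fails at once if the crate tips by more than 0.12 rad (angle between crate's own z axis and vertical above 0.12 rad).
It fails at once if the crate is lifted (origin more than 12 mm above the bench) (height (world z) of crate above 0.012 m).
It fails at once if the start button is pressed while the crate is not yet home (value of joint start above 0.004 m and x of crate in the frame of dock below -0.012 m).
It fails at once if a bystander is moved by more than 30 mm (distance of any of cell, oil_bottle, parts_tin, tape_roll, hex_key, screwdriver, micrometer from where it was at the start of the episode above 0.03 m).
It also fails if it takes over 51 s, if anything falls off the work surface, if the arm or the gripper's body presses on something with over 40 N, if the wrist force passes 120 N, or if a joint passes its speed limit or range.

### The arm

A 7-joint arm with a two-finger parallel gripper is mounted at the origin on the work surface; the furniture and walls round the work are solid. World frame = base frame: x ahead of the robot, y to its left, z up, the work surface at z = 0. Lengths are in m, angles in rad, forces in N, time in s.
With the tool pointing down it reaches from about 0.4 to 0.9 m from the base axis. Payload 5.5 kg.
Tool frame: the origin (TCP) lies on the centre line of the jaws, within the pads' length; the fingertips stand 11 mm ahead of it and the grasp point (between the pads) lies 8 mm behind it; z points along the fingers, y is the line along which they close (so a half turn about z gives the same grasp; the last joint's range is limited). The gripper opens to 92 mm and grips with 3 to 60 N. Pads are 19 mm wide; open, the fingers measure 130 mm over their backs; the gripper's body (75 mm by 190 mm) begins 47 mm behind the grasp point.
Start: joints at [1.613, 0.501, -0.427, 1.55, 0.221, 1.138, -0.21], TCP at [0.142, -0.634, 0.238] pointing down, gripper open.
Joint ranges: [-2.88, 2.88], [-0.31, 2.03], [-1.54, 1.56], [0.2, 2.42], [-1.41, 4.55], [0.19, 2.02], [-2.57, 2.57]. Speed limits (rad/s): [2.57, 2.57, 3.14, 3.14, 3.14, 3.14, 3.14].

### API

Orientations are given as a rotation vector (axis times angle).
In Python, from plant import arm, imaging gives the robot as it stands. The module is installed in compiled form; this text tells all that it offers. Calls block until the motion is done:
- arm.goto(position, orientation): joint-space move of the TCP to a pose.
- arm.movel(position, rot=None, rate=0.15): straight line of the TCP; rot=None keeps the orientation; rate is the mean speed in m/s.
- arm.set_joints(angles): joint-space move.
- arm.ungrasp() and arm.gripper_close(effort=None): open the fingers fully, or close them until they stop; effort is the grip in N (None keeps the last).
- arm.hold(seconds).
- arm.ik(position, orientation): joint angles nearest the present ones, or None.
- imaging.snapshot(name): name is "scene" or "top"; returns a dict with "pixels" (400x640x3 uint8, blue, green, red), "z_map" (400x640 float32, m along the optical axis (not along the pixel's ray), 0 where there is no reading), "fx", "fy", "cx", "cy" (pixels), "R" (3x3) and "t" (3): a world point X has camera coordinates R X + t. Camera axes: x right, y down, z forward; pixel columns grow to the right and rows downward; lengths in m; the calibration is good to about 2 mm. A picture is of the moment at which its call begins.
A pose or a line that the arm cannot do raises arm.Unreachable and nothing moves.
- arm.sign_off(): hands the job in; it is judged then, once.
Trained networks look in a picture, given as the dict that the camera call returned (one of the last four; its "shot" number tells which), for a name from the list of things; names that differ only in an ending like _2 or _b are one class to them, and where a whole thing is asked for, a point or a joint stands for the part that bears it (a point fixed in the world has none). Each returns a list of dicts, best first, with "confidence" (0 to 1); they miss things now and then, are a little off and sometimes report something else, mostly with a low value. They report only what shows in the picture. A call takes as long as a camera call. They do not tell look-alikes from the thing itself.
- imaging.find_in(target, picture): "rect" ([centre column, centre row, width, height] in pixels, round what is visible of it).
- imaging.masks_of(target, picture): "mask" (400x640 bool, what is visible of it) and "rect" ([centre column, centre row, width, height] in pixels, round what is visible of it).
Readings, each from a call of its own:
- arm.current_clock(): time.
- arm.current_q(): joint angles.
- arm.current_dq(): joint speeds.
- arm.current_joint_torque(): joint torques, N m.
- arm.current_eef_pos(): TCP position.
- arm.current_orientation(): TCP orientation.
- arm.current_wrist_force(): force on the tool from outside, world axes, zero at the start.
- arm.current_ft_torque(): the same for the moment, N m.
- arm.current_grip_width(): opening from 0.0 (shut) to 1.0 (fully open).
- arm.current_gripper_force(): force on a finger pad.
Only numpy, scipy, OpenCV 4.12 (cv2) and the standard library are available. Lean on these libraries where they do the work, as an engineer would, in place of code of your own. Each camera call takes 0.05 s, during which the arm holds its last target. There are 200 camera calls.

## Working session

There is one attempt and no reset: what is moved stays moved. The work goes in short steps, each a Python script; the robot and the scene stay as the last script left them, time stands still between calls to the robot, and variables do not carry over. Pictures are saved under pics/ and viewed, at most 10 in all, crops included, and the job is handed in when it is done.

```bash
mkdir -p pics
cat > h.py <<'E'
import numpy as np, cv2
from plant import arm, imaging
def world(p):
    z=p["z_map"]; v,u=np.mgrid[:z.shape[0],:z.shape[1]]
    c=np.stack([(u-p["cx"])/p["fx"]*z,(v-p["cy"])/p["fy"]*z,z],-1)
    w=(c-np.array(p["t"]))@np.array(p["R"]); w[z==0]=np.nan
    return w
E
python3 - <<'E'
from h import *
for n in("top","scene"):
    p=imaging.snapshot(n); cv2.imwrite(f"pics/{n}0.png",p["pixels"]); w=world(p)
    print(n, -np.array(p["R"]).T@np.array(p["t"]))
    for t in("crate","dock","start_top","cell","oil_bottle","parts_tin","tape_roll","hex_key","screwdriver","micrometer"):
        for d in imaging.masks_of(t,p)[:3]:
            q=w[d["mask"]]; q=q[~np.isnan(q[:,0])]
            if len(q): print(t,round(d["confidence"],2),np.round(d["rect"]).astype(int),np.median(q,0).round(3),np.percentile(q,2,0).round(3),np.percentile(q,98,0).round(3))
print(arm.current_clock())
E
```

```text
top [ 0.12137791 -0.078797    1.74133978]
crate 0.97 [465 187  51  52] [ 0.46  -0.549  0.176] [ 0.403 -0.662  0.006] [ 0.535 -0.506  0.21 ]
crate 0.81 [432 252  59  60] [ 0.243 -0.442  0.176] [ 0.174 -0.527  0.014] [ 0.343 -0.375  0.209]
crate 0.79 [386 186  51  51] [ 0.46  -0.292  0.176] [ 0.409 -0.388  0.014] [ 0.535 -0.239  0.209]
dock 0.63 [296 198  64  60] [0.436 0.023 0.043] [ 0.352 -0.107 -0.003] [0.545 0.095 0.066]
start_top 0.43 [271 196   8   5] [0.441 0.066 0.067] [0.427 0.055 0.058] [0.452 0.079 0.073]
cell 0.64 [272 175   5  10] [0.531 0.07  0.042] [0.522 0.059 0.011] [0.544 0.08  0.05 ]
oil_bottle 0.68 [429 146  12  16] [ 0.629 -0.469  0.065] [ 0.618 -0.488  0.006] [ 0.651 -0.456  0.097]
parts_tin 0.5 [222 180  21  19] [0.511 0.254 0.003] [ 0.482  0.224 -0.006] [0.54  0.282 0.024]
tape_roll 0.68 [186 184  32  26] [0.504 0.367 0.021] [ 0.451  0.32  -0.005] [0.551 0.416 0.031]
hex_key 0.59 [220 180  17  20] [0.513 0.254 0.003] [ 0.485  0.227 -0.006] [0.54  0.282 0.019]
screwdriver 0.68 [187 186  33  27] [0.5   0.362 0.021] [ 0.451  0.32  -0.004] [0.546 0.412 0.031]
screwd
[... 386 characters left out ...]
  -0.712 -0.001] [ 0.532 -0.5    0.207]
crate 0.57 [404 173  51  55] [ 0.229 -0.402  0.137] [ 0.055 -0.496  0.002] [ 0.342 -0.06   0.397]
dock 0.56 [295 215  55  56] [0.43  0.051 0.043] [ 0.36  -0.076  0.002] [0.53  0.104 0.065]
start_top 0.58 [287 224   8   6] [0.436 0.074 0.066] [0.424 0.061 0.057] [0.449 0.086 0.07 ]
cell 0.38 [269 217   9  13] [0.53  0.079 0.041] [0.518 0.065 0.019] [0.548 0.089 0.048]
parts_tin 0.54 [240 252  22  16] [0.512 0.255 0.004] [ 0.476  0.225 -0.004] [0.539 0.286 0.02 ]
tape_roll 0.61 [221 274  31  30] [0.497 0.374 0.018] [ 0.447  0.323 -0.005] [0.552 0.421 0.027]
screwdriver 0.56 [237 291  18  15] [0.401 0.378 0.023] [0.393 0.349 0.016] [0.409 0.411 0.027]
1.1
```

View pics/top0.png

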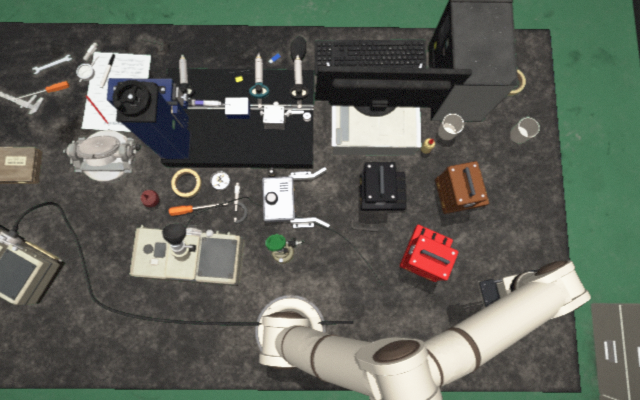

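View pics/scene0.png

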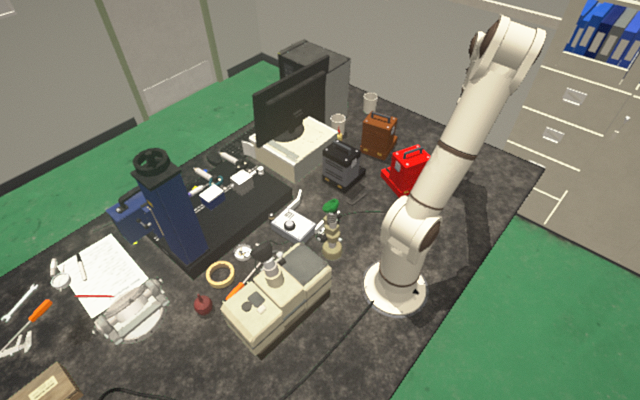

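The top view shows the grey crate at about (383,186) and the white/grey dock at (290,198), opening to the right. The brown (462,187) and red (430,252) ones are look-alikes. Next step is fitting both poses accurately.

```bash
cat >> h.py <<'E'
def rect(pts):
    (c,s,a)=cv2.minAreaRect((pts[:,:2]*1000).astype(np.float32)); return np.round(c,1),np.round(s,1),round(a,2)
def sel(w,x0,x1,y0,y1,z0,z1):
    with np.errstate(invalid='ignore'):
        m=(w[...,0]>x0)&(w[...,0]<x1)&(w[...,1]>y0)&(w[...,1]<y1)&(w[...,2]>z0)&(w[...,2]<z1)
    return w[m]
E
python3 - <<'E'
from h import *
for n in("top","scene"):
    p=imaging.snapshot(n); w=world(p)
    print(n)
    for nm,b in dict(block=(.34,.53,-.02,.12,.038,.05),button=(.4,.48,.03,.1,.058,.075),lid=(.36,.56,-.4,-.2,.168,.19),handle=(.36,.56,-.4,-.2,.2,.22),
       skid=(.36,.56,-.45,-.25,.032,.05),bench=(.3,.4,-.3,-.2,-.02,.02),railL=(.5,.57,-.2,.1,.022,.034),railR=(.3,.38,-.2,.1,.022,.034)).items():
        q=sel(w,*b)
        if len(q)>4: print(nm,len(q),q.mean(0).round(4),q.min(0).round(3),q.max(0).round(3),rect(q))
    x0,y0,x1,y1=(240,140,420,270) if n=="top" else (260,120,420,260)
    cv2.imwrite(f"pics/{n}c.png",cv2.resize(p["pixels"][y0:y1,x0:x1],None,fx=4,fy=4,interpolation=cv2.INTER_CUBIC))
E
```

```text
top
block 1000 [0.4422 0.0423 0.0446] [ 0.366 -0.01   0.038] [0.53 0.1  0.05] (array([449.1,  45.2]), array([164.6, 105. ]), 3.38)
button 93 [0.4402 0.0675 0.0646] [0.418 0.045 0.058] [0.46  0.089 0.074] (array([440.3,  66.4]), array([41.1, 43.3]), 36.74)
lid 1147 [ 0.4722 -0.287   0.1788] [ 0.408 -0.34   0.168] [ 0.539 -0.238  0.189] (array([ 473.8, -288.4]), array([131. , 100.7]), 0.99)
handle 108 [ 0.4729 -0.2878  0.2086] [ 0.428 -0.295  0.2  ] [ 0.518 -0.282  0.218] (array([ 473. , -288.1]), array([88.8, 12.5]), 2.12)
skid 397 [ 0.4636 -0.3668  0.0401] [ 0.408 -0.393  0.032] [ 0.541 -0.251  0.05 ] (array([ 474.3, -321.5]), array([130.6, 143.6]), 1.09)
bench 800 [ 0.3496 -0.2503 -0.0004] [ 0.3   -0.3   -0.015] [ 0.4   -0.202  0.018] (array([ 350.2, -250.8]), array([98.6, 98.7]), 88.89)
railL 149 [ 0.5371 -0.034   0.0283] [ 0.512 -0.117  0.022] [0.559 0.099 0.034] (array([534.9,  -9. ]), array([216.7,  46.9]), 89.62)
railR 130 [ 0.3672 -0.0444  0.0279] [ 0.35  -0.125  0.022] [0.377 0.091 0.034] (array([369.4, -18.2]), array([216.5,  24.4]), 86.07)
scene
block 726 [0.436  0.0506 0.0
[... 322 characters left out ...]
282.3]), array([133.9, 101.9]), 1.58)
handle 63 [ 0.469  -0.2815  0.2071] [ 0.427 -0.293  0.2  ] [ 0.516 -0.274  0.214] (array([ 471.2, -284.3]), array([18.9, 89.4]), 89.16)
skid 80 [ 0.4142 -0.3348  0.0394] [ 0.405 -0.388  0.032] [ 0.44  -0.252  0.05 ] (array([ 409.9, -321.6]), array([ 30. , 137.2]), 13.27)
bench 404 [ 0.3492 -0.2491 -0.0006] [ 0.3  -0.3  -0.01] [ 0.4   -0.2    0.012] (array([ 350., -250.]), array([99.9, 99.5]), 89.75)
railL 134 [ 0.5396 -0.014   0.0279] [ 0.514 -0.11   0.022] [0.559 0.096 0.034] (array([536.6,  -6.8]), array([ 44.7, 205.5]), 0.24)
railR 72 [0.364  0.006  0.0284] [ 0.345 -0.126  0.022] [0.377 0.097 0.033] (array([362.9, -14. ]), array([224.2,  17.5]), 84.7)
```

View pics/topc.png

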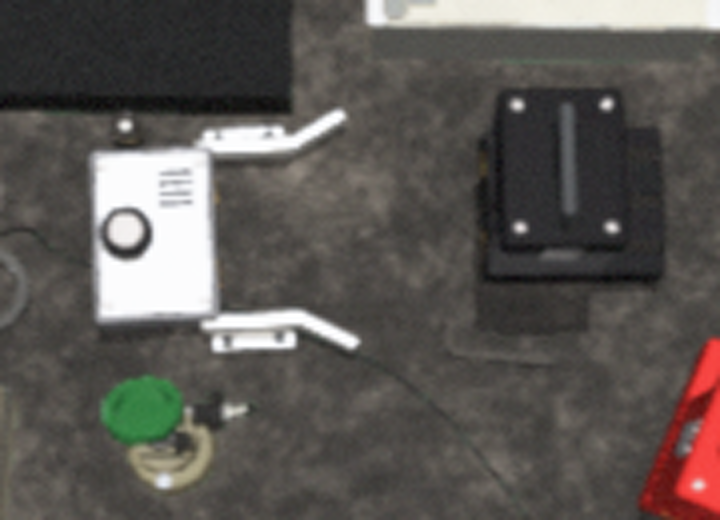

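View pics/scenec.png

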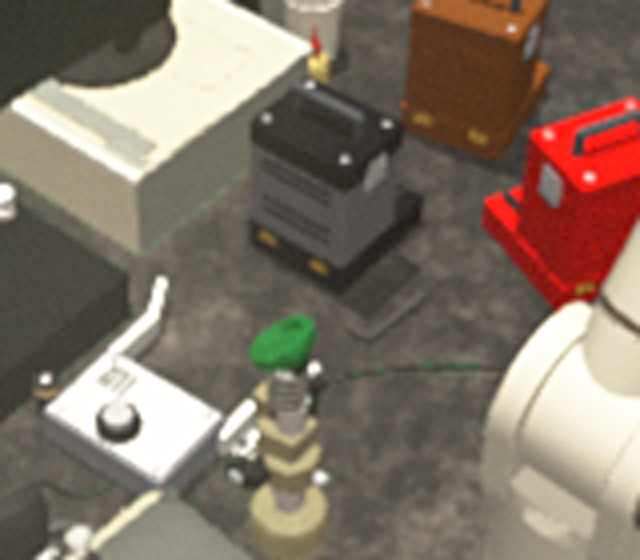

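The crate front (brass pads) faces the dock, and the skid extends to the right (-y). A green valve fixture stands beside the dock at about (277,245) in the top image, and a monitor stand sits above the crate. I'll refine the dock fit and check obstacle heights and IK.

```bash
cat >> h.py <<'E'
from scipy.spatial.transform import Rotation as Ro
def rv(yaw): # tool down, tool x at world yaw
    x=np.array([np.cos(yaw),np.sin(yaw),0]); z=np.array([0,0,-1.]); return Ro.from_matrix(np.stack([x,np.cross(z,x),z],1)).as_rotvec()
E
python3 - <<'E'
from h import *
H=np.full((14,22),-1.)
for n in("top","scene"):
    ps=[imaging.snapshot(n) for _ in range(5)]
    p=dict(ps[0]); p["z_map"]=np.median([q["z_map"] for q in ps],0); w=world(p)
    for nm,b in dict(block=(.34,.53,-.03,.12,.040,.054),lid=(.36,.56,-.4,-.2,.17,.19),skid=(.36,.56,-.45,-.25,.030,.05)).items():
        with np.errstate(invalid='ignore'):
            m=np.all([(w[...,i]>b[2*i])&(w[...,i]<b[2*i+1]) for i in range(3)],0).astype(np.uint8)
        if nm!="skid": m=cv2.morphologyEx(cv2.morphologyEx(m,cv2.MORPH_CLOSE,np.ones((5,5))),cv2.MORPH_OPEN,np.ones((9,9)))&m
        q=w[m>0]; print(n,nm,len(q),rect(q) if len(q)>4 else '')
    q=sel(w,.4,.48,.03,.1,.064,.08); print("cap",len(q),q.mean(0),rect(q))
    q=sel(w,.54,.7,-.45,-.12,.03,.3); print("stand min x",np.percentile(q[:,0],1), "z<.1", q[:,2].max())
    q=sel(w,.2,.345,-.05,.12,.02,.4); print("valve",q.min(0),q.max(0))
    f=sel(w,.1,.8,-.75,.35,-.05,1)
    i=((f[:,0]-.1)/.05).astype(int);j=((f[:,1]+.75)/.05).astype(int)
    np.maximum.at(H,(i.clip(0,13),j.clip(0,21)),f[:,2])
print("cols y from -.75 step .05"); 
for r in range(14): print(f"{.1+.05*r:.2f}",' '.join(f"{int(h*100):3d}" for h in H[r]))
print(arm.current_q().round(2) if hasattr(arm.current_q(),'round') else arm.current_q(), arm.current_orientation())
for pos in([.474,-.415,.4],[.474,-.415,.02],[.45,-.17,.02],[.44,.067,.07]):
  for yaw in(1.6,1.6-np.pi,0.05,np.pi): print(pos,round(yaw,2),(lambda k:None if k is None else np.round(k,2))(arm.ik(pos,rv(yaw))))
E
```

```text
top block 1126 (array([442.4,  44.5]), array([149.5, 104.6]), 3.53)
top lid 1147 (array([ 473.3, -288.4]), array([130.4, 100.6]), 0.83)
top skid 419 (array([ 474.5, -321.2]), array([130.2, 143.8]), 1.22)
cap 56 [0.44033641 0.06626814 0.06793795] (array([441.2,  66.5]), array([28.1, 23.9]), 1.62)
stand min x 0.6041575301685358 z<.1 0.27294406371447455
valve [ 0.22452358 -0.04567803  0.02030539] [0.29828098 0.07272991 0.28692252]
scene block 594 (array([446.6,  49.4]), array([162.5, 103.3]), 3.13)
scene lid 393 (array([ 470.3, -283.3]), array([127.8,  99.3]), 0.41)
scene skid 89 (array([ 419.3, -319.3]), array([ 31.9, 136.3]), 5.36)
cap 36 [0.437155   0.07208662 0.06687523] (array([437.2,  72.5]), array([26.9, 24.9]), 39.93)
stand min x 0.6021240497536067 z<.1 0.26907605163833914
valve [ 0.21972338 -0.04138317  0.0201787 ] [0.29804377 0.08291283 0.28627335]
cols y from -.75 step .05
0.10 -100  63  65  68  69  70  69   0   0   0   0   0   0   0   1   1   0   0  15   5   5   0
0.15  33  62  64  65  63  18  18   8   0   0   0   0   0   0   0   0   0   0  18  18  19  19
0.20   0  59   0   
[... 1606 characters left out ...]
-2.51]
[0.474, -0.415, 0.02] 0.05 [ 0.96  0.74 -0.39  1.73  0.38  0.75 -1.14]
[0.474, -0.415, 0.02] 3.14 [ 1.3   0.92 -0.9   1.72  0.87  0.96  1.61]
[0.45, -0.17, 0.02] 1.6 [ 0.93  0.67 -0.77  2.09  0.75  0.68 -0.32]
[0.45, -0.17, 0.02] -1.54 [ 0.05  0.54  0.31  2.12 -0.32  0.52 -2.51]
[0.45, -0.17, 0.02] 0.05 [ 0.72  0.58 -0.5   2.1   0.5   0.58 -1.66]
[0.45, -0.17, 0.02] 3.14 [ 0.96  0.68 -0.81  2.09  0.79  0.7   1.2 ]
[0.44, 0.067, 0.07] 1.6 [ 0.61  0.6  -1.    2.16  0.74  0.78 -0.85]
[0.44, 0.067, 0.07] -1.54 [ 0.79  0.85 -1.3   2.16  1.02  1.01  2.07]
[0.44, 0.067, 0.07] 0.05 [ 0.5   0.52 -0.84  2.16  0.61  0.71 -2.28]
[0.44, 0.067, 0.07] 3.14 [ 0.64  0.62 -1.04  2.16  0.78  0.8   0.67]
```

Run:
```python
from h import *
arm.movel([.142,-.634,.40],rate=.3)
yaw=np.deg2rad(91.2)
arm.goto([.472,-.418,.40],rv(yaw))
arm.movel([.472,-.418,.16],rate=.2)
print(arm.current_eef_pos(),arm.current_wrist_force(),arm.current_clock(),arm.current_q())
p=imaging.snapshot("scene"); cv2.imwrite("pics/s1.png",cv2.resize(p["pixels"][40:260,240:560],None,fx=2.5,fy=2.5))
```

```text
[ 0.47280373 -0.41850789  0.16132513] [-0.27123826 -0.32960327  1.0329979 ] 5.2083 [ 1.21643829  0.63186739 -0.75525733  1.66083739  0.48773163  1.04411651
  0.32796152]
```

View pics/s1.png

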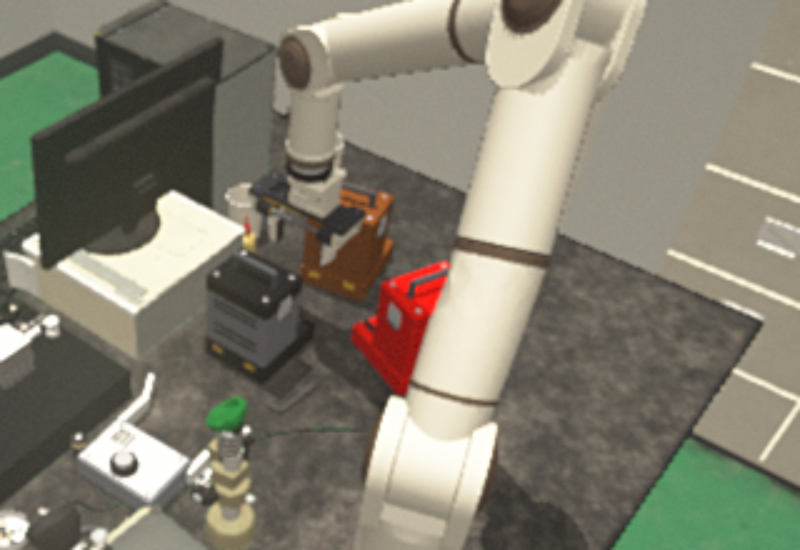

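The wrist is well clear of all three crates (mine at (255,310) in this crop). Now I'll descend and push with both open fingers low on the skid.

```bash
cat >> h.py <<'E'
YD=np.deg2rad(93.2); D=np.array([np.cos(YD),np.sin(YD)]); L=np.array([-D[1],D[0]])
BLK=np.array([.4424,.0445]); O=BLK-.1025*D
def meas(n=5):
    ps=[imaging.snapshot("top") for _ in range(n)]; p=dict(ps[0]); p["z_map"]=np.median([q["z_map"] for q in ps],0); w=world(p)
    q=sel(w,.36,.56,-.42,.06,.17,.19); c,s,a=rect(q); a=a-90 if a>45 else a
    d=c/1000-O; h=sel(w,.36,.56,-.42,.06,.2,.22).mean(0)
    cap=sel(w,.4,.48,.03,.1,.064,.08).mean(0)
    print("crate dock xy",(d@D).round(4),(d@L).round(4),"size",s,"relyaw deg",round(a+90-93.2,2),"handle dock",((h[:2]-O)@D).round(4),((h[:2]-O)@L).round(4),"lidz",np.median(q[:,2]).round(3),"cap",cap.round(4))
    return ps[-1]
def tcp(x,y,rel=0.,off=.115,z=.022): # TCP behind crate at dock x,y,rel yaw
    a=YD+rel; c=O+x*D+y*L-off*np.array([np.cos(a),np.sin(a)]); return [c[0],c[1],z],rv(a)
E
python3 - <<'E'
from h import *
meas()
arm.movel([.4725,-.418,.022],rate=.1)
print(arm.current_eef_pos(),arm.current_wrist_force())
for x,y,r in((-.225,-.0122,-.035),(-.17,-.006,-.017),(-.12,0,0)):
    arm.movel(*tcp(x,y,r),rate=.05); print(arm.current_eef_pos(),arm.current_wrist_force().round(1))
meas(); print(arm.current_clock())
E
```

```text
crate dock xy -0.2664 -0.0113 size [170.7 130. ] relyaw deg -3.22 handle dock -0.2344 -0.0097 lidz 0.179 cap [0.4408 0.0669 0.0677]
[ 0.47298643 -0.41837618  0.02275794] [-0.24966711  0.24159398  0.37715216]
[ 0.47549024 -0.3960023   0.02209096] [-0.4 -0.6  0.3]
[ 0.46806131 -0.34158694  0.021986  ] [-0.7 -0.5  0.8]
[ 0.46123743 -0.29169304  0.0219729 ] [ 0.9 -0.   0.1]
crate dock xy -0.1528 -0.0023 size [130.9 163.8] relyaw deg 0.01 handle dock -0.1347 0.0029 lidz 0.179 cap [0.4408 0.0667 0.0675]
10.2667
```

```bash
cat >> h.py <<'E'
def meas(x0,n=5):
    ps=[imaging.snapshot("top") for _ in range(n)]; p=dict(ps[0]); p["z_map"]=np.median([q["z_map"] for q in ps],0); w=world(p)
    c0=O+x0*D; q=sel(w,.36,.56,c0[1]-.06,c0[1]+.06,.17,.19); c,s,a=rect(q); a=a-90 if a>45 else a
    d=c/1000-O; h=sel(w,c0[0]-.06,c0[0]+.06,c0[1]-.03,c0[1]+.03,.195,.22)
    h,hs,_=rect(h); h=h/1000-O
    k=sel(w,.36,.56,c0[1]-.1,c0[1]-.06,.03,.05)
    cap=sel(w,.4,.48,.03,.1,.064,.08).mean(0)
    print("lid dock xy",(d@D).round(4),(d@L).round(4),"size",s,"relyaw deg",round(a+90-93.2,2),"handle",(h@D).round(4),(h@L).round(4),hs,"cap",cap.round(4))
    return ps[-1]
E
python3 - <<'E'
from h import *
p=meas(-.12); print(arm.current_wrist_force())
cv2.imwrite("pics/t2.png",cv2.resize(p["pixels"][130:270,240:440],None,fx=4,fy=4,interpolation=cv2.INTER_CUBIC))
E
```

```text
lid dock xy -0.121 -0.0021 size [130.7  99.9] relyaw deg 0.07 handle -0.1209 -0.0 [88.3 11.7] cap [0.4406 0.0665 0.0674]
[ 0.2555     -0.82945783  0.20586352]
```

View pics/t2.png

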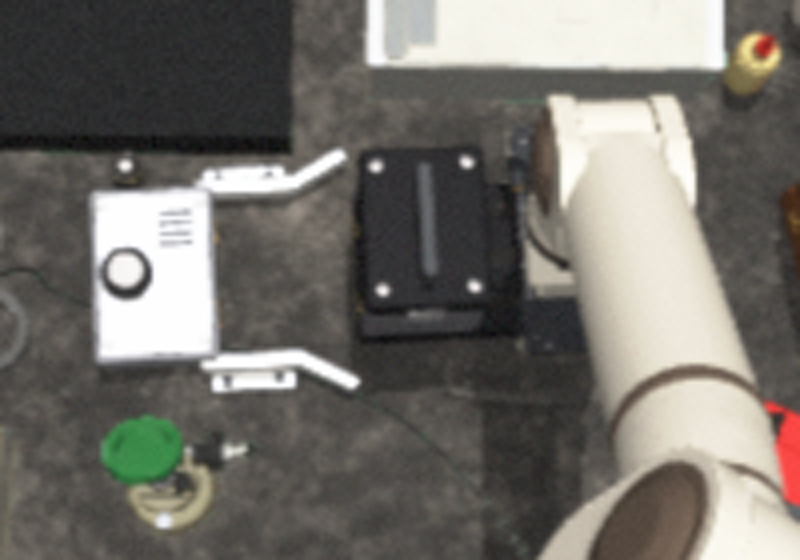

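The crate, at about (420,230) in the crop, is aligned with the mouth: 2 mm off centre and square. Next I push it in, then creep to the end block.

Run:
```python
from h import *
arm.movel(*tcp(-.05,.002,0),rate=.05); print(arm.current_wrist_force().round(1))
meas(-.051)
for x in(-.03,-.015,-.008,-.004,-.002,0.,.002,.004):
    pos,r=tcp(x,.002,0); arm.movel(pos,r,rate=.03); f=arm.current_wrist_force(); e=arm.current_eef_pos()
    print(x,((np.array(e[:2])-O)@D+.115).round(4),f.round(1))
    if f[1]<-18 : break
meas(0.); print(arm.current_clock())
```

```text
[-0.4 -2.3 -1. ]
lid dock xy -0.0515 -0.0 size [131.5  99.7] relyaw deg 0.04 handle -0.0515 0.0006 [91.3 12. ] cap [0.4411 0.0666 0.0679]
-0.03 -0.0291 [-0.3 -0.2  0. ]
-0.015 -0.0144 [ 0.3 -1.3 -0.1]
-0.008 -0.0077 [ 1.4 -1.7 -0.2]
-0.004 -0.0039 [ 0.  -3.4 -0.7]
-0.002 -0.0021 [ 0.5 -4.  -0.4]
0.0 0.0 [ 0.2 -4.2 -0.7]
0.002 0.002 [ 0.2 -3.8 -1.8]
0.004 0.002 [ 0.4 -8.7 -2.9]
lid dock xy 0.0002 -0.0002 size [130.8  99.8] relyaw deg -0.09 handle 0.0002 0.0001 [89.3 11.6] cap [0.4407 0.0667 0.0679]
15.7
```

Run:
```python
from h import *
for x in(.007,.010,.013):
    arm.movel(*tcp(x,.002,0),rate=.02); f=arm.current_wrist_force(); print(x,f.round(1))
    if f[1]<-14: break
arm.movel(*tcp(-.03,.002,0),rate=.1)
pos,r=tcp(-.03,.002,0,z=.35); arm.movel(pos,r,rate=.2)
meas(0.)
arm.gripper_close(10)
arm.movel([.4405,.067,.36],r,rate=.2)
arm.movel([.4405,.067,.20],r,rate=.15)
print(arm.current_eef_pos(),arm.current_wrist_force().round(1),arm.current_clock())
p=imaging.snapshot("scene"); cv2.imwrite("pics/s3.png",cv2.resize(p["pixels"][60:300,200:520],None,fx=2.5,fy=2.5))
```

```text
0.007 [  1.3 -15.2  -2.2]
lid dock xy 0.0 -0.0002 size [129.9 100. ] relyaw deg -0.06 handle 0.0001 0.0002 [90.4 11.6] cap [0.4407 0.0667 0.0676]
[0.44112551 0.06720234 0.20070468] [ 0.3 -0.6  0.5] 22.7083
```

View pics/s3.png

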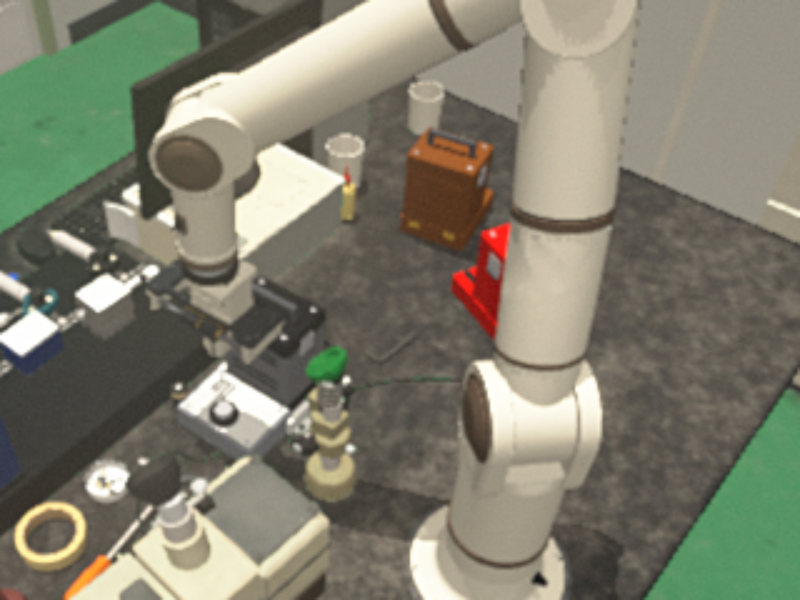

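The crate is home. The hand is above the button (cap at (222,412) in the crop), and the forearm is clear of the valve and the crate. Pressing now.

Run:
```python
from h import *
print(arm.current_grip_width())
assert arm.current_grip_width()<.2
arm.movel([.4405,.067,.086],rate=.1); print(arm.current_eef_pos(),arm.current_wrist_force().round(1))
for z in(.080,.077,.075,.073,.0715,.070,.0685,.067):
    arm.movel([.4405,.067,z],rate=.02); arm.hold(.1); f=arm.current_wrist_force(); print(z,arm.current_eef_pos()[2].round(4),f.round(1))
    if f[2]>10: break
arm.movel([.4405,.067,.20],rate=.15); arm.movel([.4405,.067,.36],rate=.25)
pos,r=tcp(-.2,0,0,z=.40); arm.movel(pos,r,rate=.25)
p=meas(0.); print(arm.current_wrist_force().round(1),arm.current_clock())
cv2.imwrite("pics/t4.png",cv2.resize(p["pixels"][130:270,240:440],None,fx=4,fy=4,interpolation=cv2.INTER_CUBIC))
```

```text
0.007421019211415773
[0.4409974  0.06711217 0.08648479] [-0.4  0.9 -0.4]
0.08 0.08 [-0.4  0.3  0.2]
0.077 0.0771 [-0.7 -0.1  2.6]
0.075 0.0751 [-0.4 -0.3  3.8]
0.073 0.0736 [-2.9 -1.4 13.9]
lid dock xy 0.0001 -0.0005 size [130.4  99.9] relyaw deg -0.05 handle 0.0001 0.0004 [89.3 11.6] cap [0.4407 0.0668 0.0674]
[ 0.5  0.4 -0.2] 29.6583
```

View pics/t4.png

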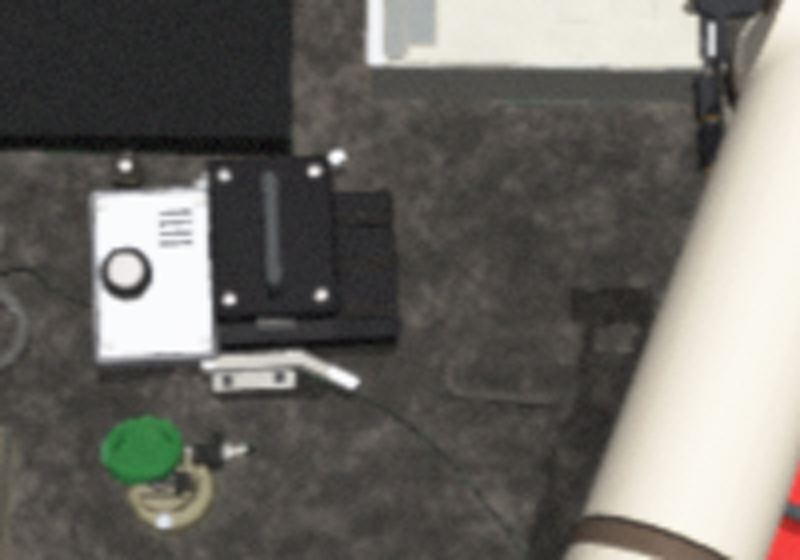

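The crate (270,240 in the crop) is flush against the end block and square. The button bottomed at 13.9 N and came back up, and the arm is clear.

```bash
python3 -c "
from h import *
print(arm.sign_off())"
```

```text
the job is handed in; nothing more can be done
None
```

The crate is home against the end block (within about 1 mm and 0.1° of square by camera), the start button was pressed to its stop and has come back up, the arm is clear of everything, and the job was handed in at about 30 s; no verdict came back.

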